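# Change over the propagator heaters

### The arm

A 6-joint arm with a two-finger parallel gripper is mounted at the origin on the work surface. World frame = base frame: x ahead of the robot, y to its left, z up, the work surface at z = 0. Lengths are in mm, angles in rad, forces in N, time in s.
With the tool pointing down it reaches from about 275 to 750 mm from the base axis. Payload 10.2 kg.
Tool frame: the origin (TCP) lies on the centre line of the jaws, within the pads' length; the fingertips stand 17 mm ahead of it and the grasp point (between the pads) lies 2 mm behind it (ctrl.tip_extent is the distance from the TCP to the fingertips, in mm); z points along the fingers, y is the line along which they close (so a half turn about z gives the same grasp; the last joint's range is limited). The gripper opens to 85 mm and grips with 20 to 120 N. Pads are 22 mm wide; open, the fingers measure 114 mm over their backs; the gripper's body (76 mm by 85 mm) begins 54 mm behind the grasp point. The pads swing forward as they close: fully open they stand 13 mm farther back than shut.
Start: joints at [1.11, 0.313, 1.498, -0, 1.331, -0.223], TCP at [123.684, 510.229, 248.294] pointing down, gripper open.
Joint ranges: [-2.94, 2.94], [-0.97, 2.17], [0.19, 2.56], [-1.23, 4.37], [0.02, 3.11], [-2.88, 2.88]. Speed limits (rad/s): [2.39, 2.39, 3.01, 3.14, 3.14, 3.14].

### API

Orientations are given as a unit quaternion [w, x, y, z].
In Python, from rig import sensors, capture, ctrl, cut_out, place_of gives the robot as it stands.
- The arm moves only by the shell command python3 -m jog 'ROWS' [FORCE]. ROWS is JSON, a list of rows, each a list of 3 entries, a list of its own where there are three numbers: the shift along the world's x, y, z in mm, then the turn, a rotation vector about the world's x, y, z in degrees, then the closure, from 0 (fully open) to 1 (shut). A call has exactly 8 rows; each row is the pose to reach, as a shift and turn from the pose commanded when the call began; what a row does not reach only later rows make up. A row lasts 1/12 s, in which the tool goes at most 41.7 mm and 7.16 degrees, less where a joint would pass 70% of its speed; a pose out of reach is approached as far as the arm can. A call with a gripper value outside its range is refused whole. The fingers move at their own pace and stop on an object; FORCE is the grip in N (left out, the last holds). Time passes only in rows, so rows that repeat a pose let the fingers close, or fill a call up. It gives the time, the measured TCP pose, the force and the opening at its end, in the units of the state.
- sensors.sense(): the state, without advancing time (a new reading comes with each control period).
- capture(name): name is "side" or "top"; returns a dict with "color" (400x640x3 uint8, blue, green, red), "z_map" (400x640 float32, mm along the optical axis (not along the pixel's ray), 0 where there is no reading), "camera_matrix" (3x3 intrinsics, pixels), "k1" (the pictures are not rectified: a ray, as slopes to the right and down, at radius r is drawn at 1 + k1 r^2 times it, then the intrinsics apply), "R" (3x3) and "t" (3): a world point X has camera coordinates R X + t. Camera axes: x right, y down, z forward; pixel columns grow to the right and rows downward; lengths in mm; the calibration is good to about 2 mm. A picture is of the moment at which its call begins.
- ctrl.finish_job(): hands the job in, once; it reports no verdict.
Trained networks look in a picture, given as the dict that the camera call returned (one of the last four; its "shot" number tells which), for a name from the list of things; names that differ only in an ending like _2 or _b are one class to them, and where a whole thing is asked for, a point or a joint stands for the part that bears it (a point fixed in the world has none). Each returns a list of dicts, best first, with "p" (0 to 1); they miss things now and then, are a little off and sometimes report something else, mostly with a low value. They report only what shows in the picture. A call takes as long as a camera call.
- cut_out(picture, query): "region" (400x640 bool, what is visible of it) and "box" ([left, top, right, bottom] in pixels, round what is visible of it).
- place_of(picture, query): "centre" ([row, column] in pixels: a listed point, or the origin of a listed thing).
The state is a dict: "time_s": time; "joints": joint angles; "dq": joint speeds; "tau": joint torques, N m; "eef_pos": TCP position; "ee_rot": TCP orientation; "force": force on the tool from outside, world axes, zero at the start; "wrist_torque": the same for the moment, N m; "grip_width": opening from 0.0 (shut) to 1.0 (fully open).
Only numpy, scipy, OpenCV 4.12 (cv2) and the standard library are available. Lean on these libraries where they do the work, as an engineer would, in place of code of your own. Each camera call takes 0.05 s, during which the arm holds its last target. There are 200 camera calls.

### The job

The seedling pots have been moved across to the other heated propagator. With your fingertips, flip the toggle switch of the propagator that holds the pots to on (lever leaning back, towards its tray) and flip that of the propagator without pots to off (lever leaning to the front, away from its tray), in either order. Pick nothing up, and leave the propagators, the pots and the things around them where they stand.

Things in the scene. Friction and masses are not known exactly. Their poses are not given: they have to be found in the camera images.
- prop_pots: With pots: grey heated propagator, loose on rubber feet, 300 mm (its x) by 210 mm (y), 1.6 to 2.4 kg. Origin: centre of its underside, on the bench; z up. Front part (x -150 to -74 mm, robot side): flat deck 62 mm high, toggle switch at x -115 mm, y 0. Behind it the open tray, floor 28 mm, walls 57 mm high. Four filled pots stand in its tray
- lever_pots (a joint): Black rubber toggle lever, 13 mm thick. 0 = off, leaning 0.31 rad to the front (-x of its propagator); 0.31 = upright; 0.62 = on, leaning 0.31 rad back to the tray (+x, where a white pip is on the deck). Sprung over centre: about 6 N at its end starts it, past upright it snaps to the other stop by itself, short of it it springs back. Starts off
- lever_pots_pivot (a point): Pivot of the lever of the propagator with the pots, 2 mm above the deck (64 mm above the bench), fixed to the propagator; its axes are the propagator's
- lever_pots_tip (a point): Centre of the round end (radius 6.5 mm) of the lever of the propagator with the pots, 30 mm from the pivot; moves with the lever, which so reaches 36.5 mm from its pivot
- prop_bare: Without pots: grey heated propagator, loose on rubber feet, 300 mm (its x) by 210 mm (y), 1.6 to 2.4 kg. Origin: centre of its underside, on the bench; z up. Front part (x -150 to -74 mm, robot side): flat deck 62 mm high, toggle switch at x -115 mm, y 0. Behind it the open tray, floor 28 mm, walls 57 mm high. Only a trowel lies in its tray
- lever_bare (a joint): Black rubber toggle lever, 13 mm thick. 0 = off, leaning 0.31 rad to the front (-x of its propagator); 0.31 = upright; 0.62 = on, leaning 0.31 rad back to the tray (+x, where a white pip is on the deck). Sprung over centre: about 6 N at its end starts it, past upright it snaps to the other stop by itself, short of it it springs back. Starts on
- lever_bare_pivot (a point): Pivot of the lever of the propagator without pots, 2 mm above the deck (64 mm above the bench), fixed to the propagator; its axes are the propagator's
- lever_bare_tip (a point): Centre of the round end (radius 6.5 mm) of the lever of the propagator without pots, 30 mm from the pivot; moves with the lever, which so reaches 36.5 mm from its pivot
- pot0: Small black plastic plant pot in the tray, 80 mm across the rim, 68 mm high (96 mm above the bench), a card label standing up to 33 mm above the rim; about 0.22 kg. Origin: centre of its underside. Bystander
- pot1: Small black plastic plant pot in the tray, 80 mm across the rim, 68 mm high (96 mm above the bench), a card label standing up to 33 mm above the rim; about 0.22 kg. Origin: centre of its underside. Bystander
- pot2: Small terracotta plant pot in the tray, 80 mm across the rim, 68 mm high (96 mm above the bench), a card label standing up to 33 mm above the rim; about 0.22 kg. Origin: centre of its underside. Bystander
- pot3: Small black plastic plant pot in the tray, 80 mm across the rim, 68 mm high (96 mm above the bench), a card label standing up to 33 mm above the rim; about 0.22 kg. Origin: centre of its underside. Bystander
- trowel: Hand trowel, 172 mm long, wooden handle, steel blade 47 mm wide, lying in the tray of the propagator without pots, under 25 mm thick. Origin: middle of its underside, x towards the blade. Bystander
- clay_pot: Small terracotta pot on the bench just in front of the propagator with the pots, to one side of its switch: 60 mm across, 55 mm high, card label up to 85 mm. Origin: centre of its underside. Bystander
- label_tin: Steel tin of white plant labels on the bench just in front of the propagator without pots, to one side of its switch: 56 mm across, 55 mm high, labels to 92 mm. Origin: centre of its underside. Bystander
- dibber: Wooden dibber, 132 mm long, 25 mm thick, lying on the bench just in front of the propagator with the pots, beside the clay pot. Origin: middle of its underside, x towards its point. Bystander
- sprayer: Clear spray bottle standing to the left of the propagators (+y), 74 mm across, 190 mm high. Origin: centre of its underside. Bystander

How it is judged (in metres and radians):
At the end, for the whole second after the job is handed in: Lever of the propagator with pots rests on (above 0.54 of 0.62 rad), the other off (below 0.08 rad); both propagators at rest within 30 mm of their start; pots, trowel, clay pot, label tin, dibber and sprayer within 40 mm of theirs, none tipped (0.2 rad) (value of joint lever_pots above 0.54 rad and value of joint lever_bare below 0.08 rad and distance of each of prop_pots, prop_bare from where it was at the start of the episode below 0.03 m and linear speed of each of prop_pots, prop_bare below 0.02 m/s and distance of each of pot0, pot1, pot2, pot3, trowel, clay_pot, label_tin, dibber, sprayer from where it was at the start of the episode below 0.04 m and angle between each of pot0, pot1, pot2, pot3, trowel, clay_pot, label_tin, dibber, sprayer, prop_pots, prop_bare's own z axis and vertical below 0.2 rad); the robot touches nothing.
It fails at once if a propagator is lifted, tipped or shoved more than 30 mm (distance of any of prop_pots, prop_bare from where it was at the start of the episode above 0.03 m or height (world z) of any of prop_pots, prop_bare above 0.012 m or angle between any of prop_pots, prop_bare's own z axis and vertical above 0.08 rad).
It fails at once if a pot, tool or other bystander is knocked over or moved more than 40 mm (distance of any of pot0, pot1, pot2, pot3, trowel, clay_pot, label_tin, dibber, sprayer from where it was at the start of the episode above 0.04 m or angle between any of pot0, pot1, pot2, pot3, trowel, clay_pot, label_tin, dibber, sprayer's own z axis and vertical above 0.35 rad).
It fails at once if a pot, tool or other bystander is picked up (height (world z) of any of pot0, pot1, pot2, pot3, trowel above 0.045 m or height (world z) of any of clay_pot, label_tin, dibber, sprayer above 0.015 m).
It also fails if it takes over 38 s, if anything falls off the work surface, if the arm or the gripper's body presses on something with over 40 N, if the wrist force passes 120 N, or if a joint passes its speed limit or range.

## Working session

There is one attempt and no reset: what is moved stays moved. The work goes in short steps, Python scripts to look and compute and a shell command to move; the robot and the scene stay as the last step left them, time stands still between calls to the robot, and variables do not carry over. Pictures are saved under pics/ and viewed, on a budget of 10 in all, crops included, one or two more only if the job needs it, and the job is handed in when it is done.

```bash
mkdir -p pics
cat > h.py <<'E'
import numpy as np, cv2
from rig import sensors, capture, ctrl, cut_out, place_of
def ray(c,uv):
    K=np.array(c["camera_matrix"]); d=np.array([(uv[0]-K[0,2])/K[0,0],(uv[1]-K[1,2])/K[1,1]])
    s=d.copy()
    for _ in range(20): s=d/(1+c["k1"]*(s@s))
    R=np.array(c["R"]);t=np.array(c["t"]).ravel()
    return -R.T@t, R.T@np.array([s[0],s[1],1.])
def atz(c,uv,z):
    o,d=ray(c,uv); return o+d*(z-o[2])/d[2]
def depth(c,uv):
    o,d=ray(c,uv); u,v=int(round(uv[0])),int(round(uv[1]))
    return o+d*c["z_map"][v,u]
E
python3 - <<'E'
from h import *
c={n:capture(n) for n in("top","side")}
for n in c: cv2.imwrite(f"pics/{n}0.png",c[n]["color"])
Z={"lever_pots_pivot":64,"lever_bare_pivot":64,"lever_pots_tip":92.6,"lever_bare_tip":92.6,"prop_pots":0,"prop_bare":0,"clay_pot":0,"label_tin":0,"dibber":0,"sprayer":0}
np.set_printoptions(precision=1,suppress=True)
for n in c:
  for q,z in Z.items():
    for r in place_of(c[n],q)[:2]:
      p=r["centre"];print(n,q,round(r["p"],2),np.array(p),atz(c[n],(p[1],p[0]),z))
E
```

```text
top lever_pots_pivot 0.68 [180.9 392.4] [ 649.6 -171.9   64. ]
top lever_pots_pivot 0.58 [236.4 400.4] [ 468.2 -189.5   64. ]
top lever_bare_pivot 0.62 [237.7 274.1] [470.7 214.1  64. ]
top lever_pots_tip 0.64 [179.4 392.5] [ 648.5 -167.1   92.6]
top lever_pots_tip 0.53 [241.8 406.7] [ 448.8 -202.7   92.6]
top lever_bare_tip 0.47 [232.7 272.6] [484.1 216.1  92.6]
top prop_pots 0.61 [206.8 399. ] [ 573.3 -202.2    0. ]
top prop_bare 0.94 [203.4 279.4] [591.5 201.8   0. ]
top prop_bare 0.43 [193.5 272.9] [625.9 223.7   0. ]
top clay_pot 0.55 [269.4 380.1] [ 365.3 -130.1    0. ]
top label_tin 0.56 [265.3 290.8] [383.5 164.9   0. ]
top dibber 0.55 [268.8 425.9] [ 365.  -281.1    0. ]
top dibber 0.43 [181.7 393.7] [ 660.1 -188.1    0. ]
top sprayer 0.85 [246.6 199.4] [450.6 467.6   0. ]
side lever_pots_pivot 0.96 [271.7 362.6] [ 468.3 -213.7   64. ]
side lever_bare_pivot 0.83 [191.3 265.5] [481.7 211.7  64. ]
side lever_bare_pivot 0.72 [265.1 359.5] [ 478.9 -193.6   64. ]
side lever_pots_tip 0.56 [263.5 356.6] [ 461.8 -194.3   92.6]
side lever_pots_tip 0.15 [287.9 319.4] [ 336.6 -172.2   92.6]
side prop_pots 0.65 [249.6 372. ] [ 583.7 -164.     0. ]
side prop_pots 0.57 [262.2 385.5] [ 576.1 -222.4    0. ]
side prop_bare 0.58 [185.1 292.6] [603.8 213.6   0. ]
side clay_pot 0.8 [289.3 320.6] [ 373.1 -143.3    0. ]
side label_tin 0.92 [227.1 256.1] [390.3 162.8   0. ]
side dibber 0.76 [317.5 351. ] [ 368.3 -262.6    0. ]
side sprayer 0.81 [173.1 216.7] [451.3 459.5   0. ]
side sprayer 0.73 [287.9 319. ] [ 373.1 -136.8    0. ]
```

Run:
```python
import cv2,numpy as np
t=cv2.imread("pics/top0.png")[130:300,180:450];s=cv2.imread("pics/side0.png")[130:340,200:470]
f=lambda i,w:cv2.resize(i,None,fx=w/i.shape[1],fy=w/i.shape[1],interpolation=cv2.INTER_CUBIC)
cv2.imwrite("pics/t0c.png",f(t,800));cv2.imwrite("pics/s0c.png",f(s,770))
```

```text
(no output)
```

View pics/t0c.png

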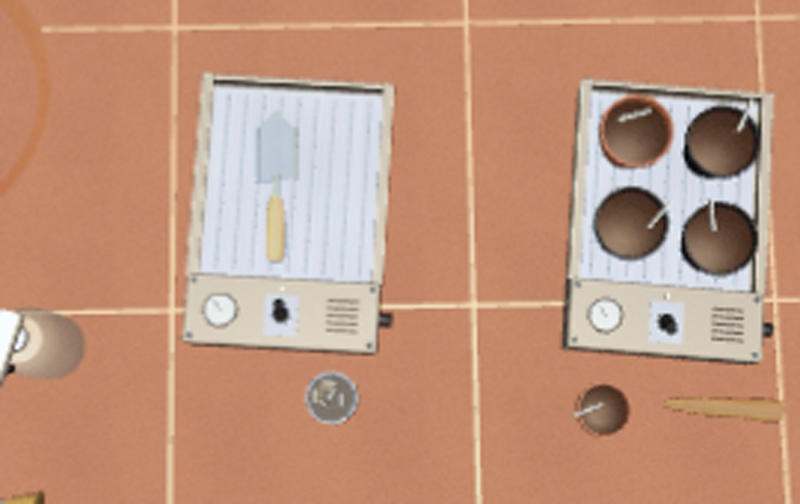

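View pics/s0c.png

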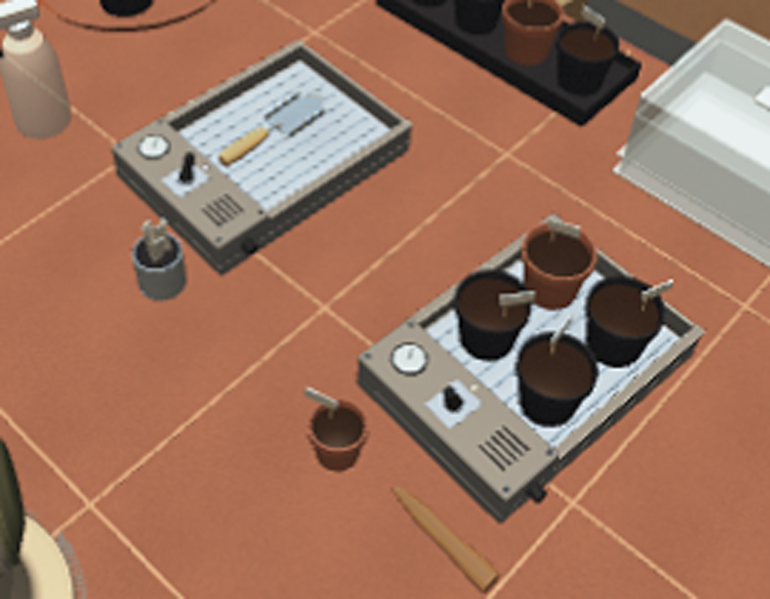

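Run:
```python
from h import *
from scipy.spatial.transform import Rotation as Ro
np.set_printoptions(precision=1,suppress=True)
t=capture("top");s=capture("side");T=2.963;S=2.852
f=lambda x,y:(180+x/T-.3,130+y/T-.3); g=lambda x,y:(200+x/S-.3,130+y/S-.3)
for n,(fl,fr,bl,br,pl,sp) in dict(bare=((184,343),(378,353),(208,75),(393,86),(281,315.5),(185,180)),pots=((564,348),(761,362),(583,81),(772,95),(667,322.7),(453,402))).items():
  A=[atz(t,f(*p),z)for p,z in((fl,62),(fr,62),(bl,57),(br,57))]
  m=(A[0]+A[1])/2;b=(A[2]+A[3])/2;d=b-m;w=A[0]-A[1]
  yaw=np.arctan2(d[1],d[0]);u=np.array([np.cos(yaw),np.sin(yaw)])
  print(n,"len",np.hypot(*d[:2]),"w",np.hypot(*w[:2]),"yaw",np.degrees(yaw),np.degrees(np.arctan2(-w[0],w[1])),"pivot from edges",m[:2]+35*u,"ctr",((m+b)/2)[:2]+u*-115,"plate top",atz(t,f(*pl),62),"side",atz(s,g(*sp),62))
  for c,nm in((t,"top"),(s,"side")):
    for q in ("lever_%s"%n,"lever_%s_tip"%n):
      for r in cut_out(c,q)[:1]:
        v,uu=np.nonzero(r["region"]);P=np.array([depth(c,p) for p in zip(uu,v)]);print(nm,q,round(r["p"],2),r["box"],len(v),"med",np.median(P,0),"max",P.max(0),"min",P.min(0))
x=sensors.sense();print(x["eef_pos"],Ro.from_quat(np.roll(x["ee_rot"],-1)).as_matrix(),x["time_s"],ctrl.tip_extent)
```

```text
bare len 298.0610240124351 w 208.92900484492873 yaw -4.224288873788232 -3.9360475317149306 pivot from edges [475.6 210.3] ctr [474.6 210.4] plate top [475.7 212.9  62. ] side [476.1 210.4  62. ]
side lever_bare 0.54 [263.2, 181.5, 266.7, 195.3] 36 med [478.8 205.3  80.4] max [487.1 213.2 100.8] min [470.9 198.5  66.8]
side lever_bare_tip 0.33 [358.4, 225.9, 383.2, 256.3] 666 med [ 557.7 -169.4   88.4] max [ 640.7  -85.1 1018.9] min [ -37.  -517.1    1.1]
pots len 297.632531502159 w 211.30146939292814 yaw -6.108091596137678 -4.933786764439485 pivot from edges [ 461.3 -200.6] ctr [ 460.2 -200.5] plate top [ 461.1 -203.7   62. ] side [ 464.1 -202.6   62. ]
top lever_pots_tip 0.29 [263.6, 169.8, 282.7, 221.6] 447 med [642.5 219.   34.4] max [ 703.4  243.4 1452.9] min [359.9  86.5  22.4]
side lever_pots_tip 0.45 [382.3, 207.3, 407.4, 242.4] 670 med [ 660.  -180.2   88.2] max [ 787.3 -117.6 1018.9] min [ -37.  -517.1   -2.2]
[123.7 510.2 248.3] [[-1.   0.2 -0. ]
 [ 0.2  1.  -0. ]
 [ 0.  -0.  -1. ]] 1.6 17.0
```

```bash
python3 -m jog '[[[30,-23,0],[0,0,2],1],[[60,-46,0],[0,0,4],1],[[90,-70,0],[0,0,6],1],[[120,-93,0],[0,0,7.5],1],[[150,-116,0],[0,0,7.5],1],[[180,-140,0],[0,0,7.5],1],[[210,-163,0],[0,0,7.5],1],[[240,-186,0],[0,0,7.5],1]]'
```

```text
time_s: 2.27
eef_pos: [364.9, 322.8, 248.5]
ee_rot: [0.0, 0.053, 0.999, 0.0]
force: [0.7, -0.1, -1.0]
grip_width: 0.002
```

```bash
python3 -m jog '[[[29,-23,0],[0,0,2],1],[[59,-46,0],[0,0,2],1],[[88,-69,0],[0,0,2],1],[[118,-92,0],[0,0,2],1],[[147,-114,0],[0,0,2],1],[[147,-114,-35],[0,0,2],1],[[147,-114,-70],[0,0,2],1],[[147,-114,-105],[0,0,2],1]]'
python3 - <<'E'
from h import *
a=capture("side")["color"];b=capture("top")["color"]
f=lambda i:cv2.resize(i,(480,480),interpolation=cv2.INTER_CUBIC)
cv2.imwrite("pics/p1.png",f(a[110:250,200:340])[:, :400]);cv2.imwrite("pics/p1.png",np.hstack([f(a[130:230,220:320])[:,:400],f(b[190:270,230:310])[:,:400]]))
E
```

```text
time_s: 2.93
eef_pos: [511.1, 209.7, 142.0]
ee_rot: [0.001, 0.037, 0.999, 0.0]
force: [0.3, -0.2, -0.0]
grip_width: 0.008
```

View pics/p1.png

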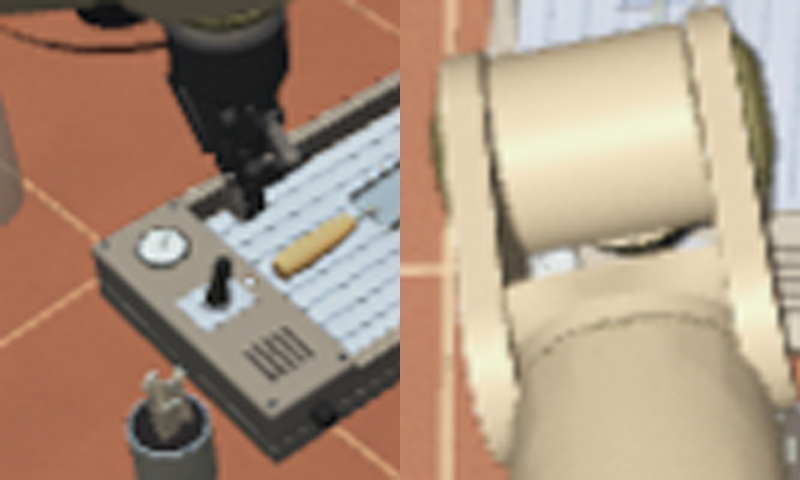

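Side crop: fingers hang just behind the bare propagator's lever (lever at crop ~(218,285), fingertips ~(248,215) higher up). Descend and push forward.

```bash
python3 -m jog '[[[0,0,-17],[0,0,0],1],[[0,0,-34],[0,0,0],1],[[0,0,-50],[0,0,0],1],[[0,0,-50],[0,0,0],1],[[-5,0.4,-50],[0,0,0],1],[[-9,0.6,-50],[0,0,0],1],[[-13,0.9,-50],[0,0,0],1],[[-16,1.1,-50],[0,0,0],1]]'
```

```text
time_s: 3.7
eef_pos: [496.1, 211.6, 95.9]
ee_rot: [0.003, 0.036, 0.999, 0.001]
force: [1.6, 0.0, 1.1]
grip_width: -0.002
```

```bash
python3 -m jog '[[[-3,0.2,0],[0,0,0],1],[[-6,0.4,0],[0,0,0],1],[[-9,0.6,0],[0,0,0],1],[[-10,0.7,0],[0,0,0],1],[[-10,0.7,0],[0,0,0],1],[[-10,0.7,0],[0,0,0],1],[[-10,0.7,0],[0,0,0],1],[[-10,0.7,0],[0,0,0],1]]'
python3 - <<'E'
from h import *
a=capture("side")["color"]
cv2.imwrite("pics/p2.png",cv2.resize(a[140:220,225:325],(800,600),interpolation=cv2.INTER_CUBIC))
E
```

```text
time_s: 4.37
eef_pos: [486.4, 212.0, 94.4]
ee_rot: [0.003, 0.036, 0.999, 0.0]
force: [9.5, -0.8, 0.2]
grip_width: -0.0
```

View pics/p2.png

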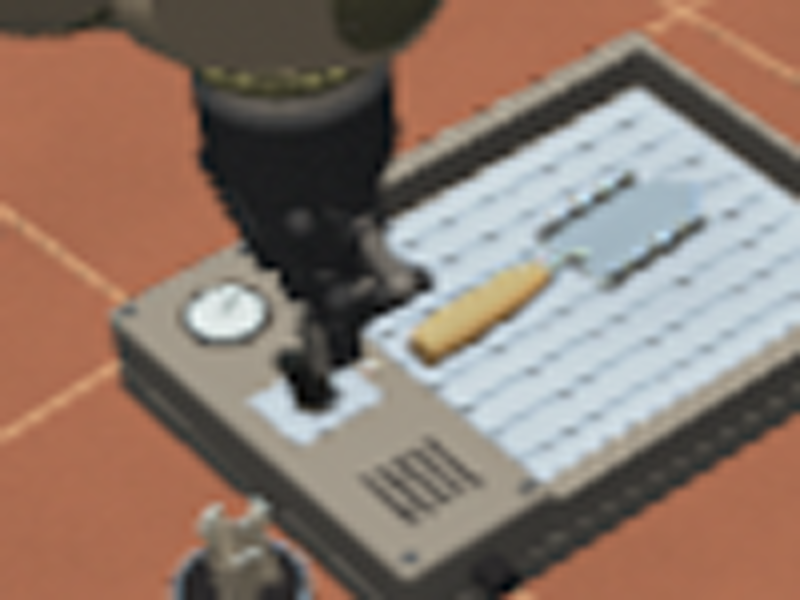

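```bash
python3 -m jog '[[[6,-0.4,0],[0,0,0],1],[[12,-0.8,0],[0,0,0],1],[[18,-1.2,0],[0,0,0],1],[[22,-1.5,0],[0,0,0],1],[[22,-1.5,20],[0,0,0],1],[[22,-1.5,55],[0,0,0],1],[[22,-1.5,90],[0,0,0],1],[[22,-1.5,90],[0,0,0],1]]'
python3 - <<'E'
from h import *
a=capture("side")["color"]
cv2.imwrite("pics/p3.png",cv2.resize(a[140:220,225:325],(800,600),interpolation=cv2.INTER_CUBIC))
E
```

```text
time_s: 5.08
eef_pos: [509.1, 211.1, 189.6]
ee_rot: [0.005, 0.036, 0.999, 0.001]
force: [0.9, -0.3, 0.7]
grip_width: 0.001
```

View pics/p3.png

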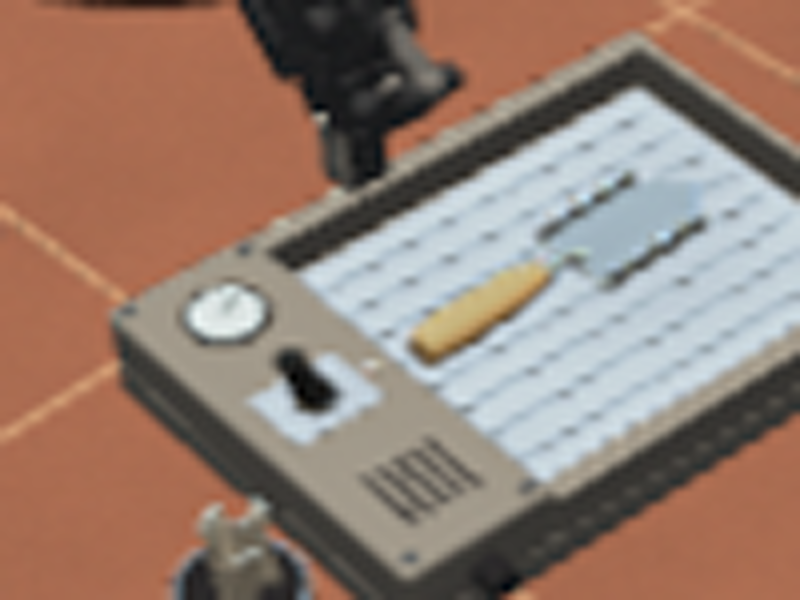

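Lever of the bare one now leans to the front (base ~(318,400), top ~(290,355)); propagator unmoved. On to the other one.

```bash
python3 -m jog '[[[-7,-37,0],[0,0,0],1],[[-15,-74,0],[0,0,0],1],[[-23,-111,0],[0,0,0],1],[[-31,-148,0],[0,0,-1],1],[[-38,-185,0],[0,0,-1.3],1],[[-46,-222,0],[0,0,-1.3],1],[[-54,-259,0],[0,0,-1.3],1],[[-61,-296,0],[0,0,-1.3],1]]'
python3 -m jog '[[[-7,-37,0],[0,0,0],1],[[-15,-74,0],[0,0,0],1],[[-23,-111,0],[0,0,0],1],[[-23,-111,0],[0,0,0],1],[[-23,-111,-15],[0,0,0],1],[[-23,-111,-30],[0,0,0],1],[[-23,-111,-45],[0,0,0],1],[[-23,-111,-45],[0,0,0],1]]'
python3 - <<'E'
from h import *
a=capture("side")["color"]
cv2.imwrite("pics/p4.png",cv2.resize(a[220:310,300:420],(800,600),interpolation=cv2.INTER_CUBIC))
E
```

```text
time_s: 5.8
eef_pos: [444.5, -86.9, 182.4]
ee_rot: [-0.001, 0.047, 0.999, 0.0]
force: [0.7, 0.2, -0.3]
grip_width: -0.003
time_s: 6.47
eef_pos: [421.3, -195.3, 135.2]
ee_rot: [-0.003, 0.047, 0.999, 0.002]
force: [0.8, 0.4, -0.5]
grip_width: -0.0
```

View pics/p4.png

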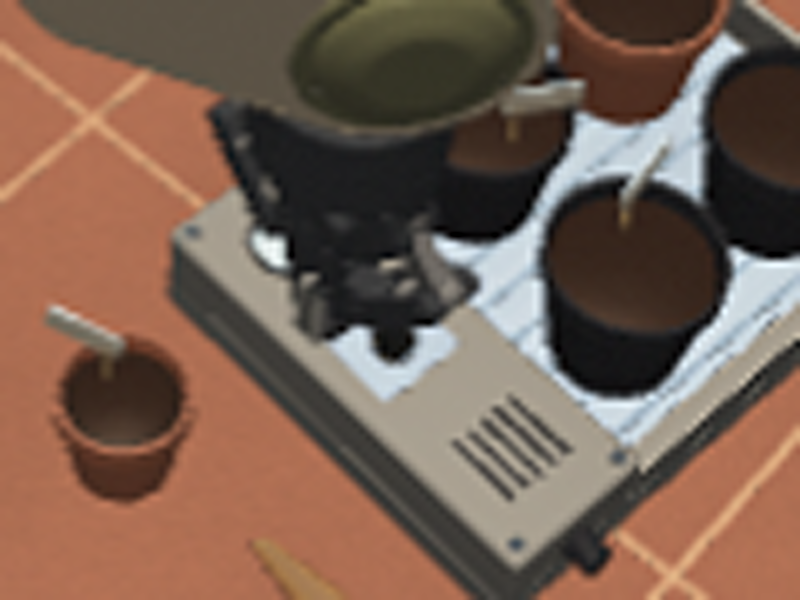

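Fingers hang in front of and slightly left of the lever (lever base ~(393,345), fingertips ~(315,335) while 40 mm higher); clay pot clear.

```bash
python3 -m jog '[[[0,-4,-14],[0,0,0],1],[[0,-4,-28],[0,0,0],1],[[0,-4,-42],[0,0,0],1],[[0,-4,-42],[0,0,0],1],[[5,-4.5,-42],[0,0,0],1],[[10,-5,-42],[0,0,0],1],[[14,-5.3,-42],[0,0,0],1],[[16,-5.5,-42],[0,0,0],1]]'
python3 -m jog '[[[3,-0.3,0],[0,0,0],1],[[6,-0.6,0],[0,0,0],1],[[9,-0.9,0],[0,0,0],1],[[11,-1,0],[0,0,0],1],[[11,-1,0],[0,0,0],1],[[11,-1,0],[0,0,0],1],[[11,-1,0],[0,0,0],1],[[11,-1,0],[0,0,0],1]]'
```

```text
time_s: 7.18
eef_pos: [439.0, -202.0, 97.1]
ee_rot: [-0.0, 0.047, 0.999, -0.0]
force: [-5.7, 0.2, 3.8]
grip_width: -0.001
time_s: 7.85
eef_pos: [449.6, -203.0, 96.3]
ee_rot: [0.0, 0.047, 0.999, -0.0]
force: [-0.2, 0.6, -0.2]
grip_width: 0.003
```

Contact force rose and then vanished, so it probably snapped over. Back off, rise away and look.

```bash
python3 -m jog '[[[-8,0.8,0],[0,0,0],1],[[-16,1.6,0],[0,0,0],1],[[-20,2,10],[0,0,0],1],[[-20,2,40],[0,0,0],1],[[-20,2,75],[0,0,0],1],[[-30,30,100],[0,0,0],1],[[-50,65,100],[0,0,0],1],[[-70,100,100],[0,0,0],1]]'
python3 -m jog '[[[-10,35,0],[0,0,0],1],[[-20,70,0],[0,0,0],1],[[-30,100,0],[0,0,0],1],[[-30,100,0],[0,0,0],1],[[-30,100,0],[0,0,0],1],[[-30,100,0],[0,0,0],1],[[-30,100,0],[0,0,0],1],[[-30,100,0],[0,0,0],1]]'
python3 - <<'E'
from h import *
np.set_printoptions(precision=1,suppress=True)
c=capture("side");a=c["color"];t=capture("top")["color"]
f=lambda i:cv2.resize(i,(400,300),interpolation=cv2.INTER_CUBIC)
o=cv2.imread("pics/side0.png");ot=cv2.imread("pics/top0.png")
cv2.imwrite("pics/p5.png",np.vstack([np.hstack([f(i[235:295,320:400]) for i in(o,a)]),np.hstack([f(i[160:220,230:310]) for i in(o,a)])]))
cv2.imwrite("pics/p6.png",np.hstack([cv2.resize(i[150:290,230:450],(660,420))[:, :] for i in (t,)]))
# dark lever pixels near pivots: top point
for n,p in(("bare",(475.5,211.5)),("pots",(461.5,-202))):
  P=[]
  for v in range(160,300):
    for u in range(240,400):
      if a[v,u].max()<70:
        q=depth(c,(u,v))
        if np.hypot(q[0]-p[0],q[1]-p[1])<28 and q[2]>68:P.append(q)
  P=np.array(P);print(n,len(P)); 
  if len(P):print("upper",P[P[:,2]>82].mean(0),"lower",P[P[:,2]<=78].mean(0))
E
```

```text
time_s: 8.52
eef_pos: [378.9, -102.3, 197.8]
ee_rot: [0.001, 0.048, 0.999, -0.001]
force: [0.4, 1.0, -0.2]
grip_width: -0.003
time_s: 9.18
eef_pos: [349.9, -3.8, 196.4]
ee_rot: [-0.0, 0.048, 0.999, -0.0]
force: [0.3, -0.4, -0.6]
grip_width: -0.006
bare 0
pots 44
upper [ 466.3 -206.4   92.2] lower [ 458.2 -206.4   73.4]
```

View pics/p5.png

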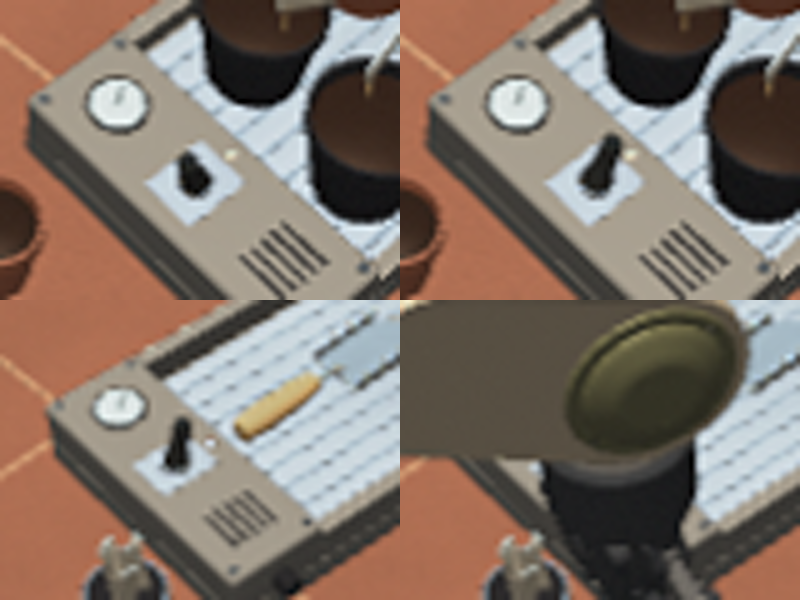

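View pics/p6.png

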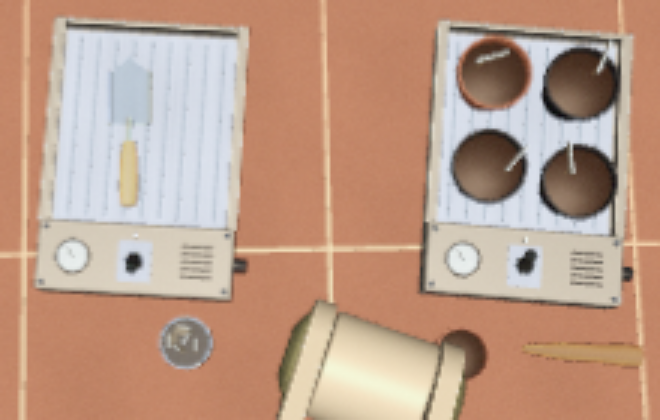

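The pots lever now leans back to its pip (top right crop, base ~(598,185) and top ~(612,140)). In the top view, the bare lever sits towards the front of its plate. Both propagators and the visible bystanders look unmoved, and the arm is clear.

```bash
python3 -c "
from rig import ctrl
print(ctrl.finish_job())"
```

```text
the job is handed in; nothing more can be done
None
```

I flipped both switches with the closed fingertips and handed the job in at about 9.3 s. The propagator without pots is now off and the one with the pots is on.

- **Propagator with pots:** The contact force dropped from about 6 N to 0 as the lever snapped over. Depth readings put its upper part about 8 mm further back than its base. The side picture shows it leaning to the tray.
- **Propagator without pots:** I checked this lever by eye only. The side picture taken right after the push shows it leaning to the front, and the last top view agrees. My final depth check returned no points because the arm blocked that side view, so I did not re-measure the angle.
- **Everything else:** In the last pictures the propagators, pots, trowel and label tin looked unmoved. The arm partly hid the clay pot, the last view cut off the dibber's end, and the sprayer was not in the final pictures. I compared positions by eye and did not measure any shifts. The arm ended clear of everything, with wrist force under 1 N.

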